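# Fold the prop leg down and hold the press plate upright

### The job

The bag press stands tipped open. Knock its ball-ended prop leg outward over centre so that it drops down onto its rest beside the plate, then raise the hinged plate until it stands upright, in line with the fixed post beside it, and finish while still holding it upright with the gripper's fingers, because its spring tips it back as soon as it is let go. Leave the pot, bottle and tray where they stand.

Things in the scene. Friction and masses are not known exactly. Their poses are not given: they have to be found in the camera images.
- press: Fixed grey base slab of the press, 200 x 260 x 14 mm (x, y, z). Origin: centre of its underside, on the work surface. Its x axis is level, square to the plate's hinge line, pointing from the press's front to its back; y runs along the hinge line towards the prop leg's side; z up. This is the 'press frame' of the offsets below.
- post_top (a point): Top of the fixed upright grey gauge post, 12 x 16 mm, 220 mm high, at press-frame (0, -112, 220) mm; the upright plate stands in line with it. Behind the plate, at press-frame (70, 0) mm, sits a fixed spring housing 50 x 100 mm, 44 mm high.
- plate_hinge (a point): Middle of the plate's horizontal hinge line, at press-frame (0, 0, 30) mm. Its z axis runs up the plate and turns with it; y runs along the hinge line.
- plate_top (a point): Middle of the upper edge of the grey hinged plate, 200 mm up the plate from the hinge line, mid-thickness; its z axis runs up the plate. The plate is flat, 160 mm wide (y) and 10 mm thick, bare for pinching over its upper edge; strips and screw heads on its front lie more than 50 mm to either side of the middle.
- plate (a joint): 0: tipped open, 0.45 rad from vertical towards the press's front (-x), resting on its stop (the start). 0.45: upright, upper edge 230 mm above the work surface. End stop 0.80, tipped to the back. A spring always pulls it to 0: 0.54 Nm at 0, 0.81 Nm upright (4 N at the upper edge); plate about 0.6 kg. Stays up only while held. The leg leaning in behind it blocks it at about 0.1.
- leg_ball (a point): Centre of the black ball, 36 mm in diameter, at the free end of the steel prop leg. The leg is a 10 mm rod; the ball's centre is 200 mm from its pivot.
- leg_pivot (a point): Pivot of the prop leg, at press-frame (-6, 115, 30) mm, just outside the plate's +y edge. The leg swings in the upright plane through the pivot parallel to the press's y axis.
- leg (a joint): 0 (start): leaning in behind the plate, 0.70 rad from vertical towards -y of the press, ball at press-frame (-6, -14, 183) mm. 0.70: vertical (over centre), ball 230 mm above the work surface. 2.1: down on its rest on the +y side, 1.4 rad past vertical. It falls by its own weight (about 0.18 kg) to whichever side it leans, within a second or so; little friction.
- pot: White open pot without handles, 90 mm across its rim, 75 mm high, loose bystander. Origin: centre of its underside.
- bottle: Small amber bottle, 52 mm across, 110 mm high, loose bystander. Origin: centre of its underside.
- tray: Small open grey tray, 90 x 70 x 40 mm, loose bystander. Origin: centre of its underside.

How it is judged:
By the outcome, as a careful person would: the job done as asked, in the order asked, and still so for the second after the job is handed in, while the arm keeps its last pose, push and grip.
It also fails if it takes over 45 s, if anything falls off the work surface, if the arm or the gripper's body presses on something with over 40 N, if the wrist force passes 120 N, or if a joint passes its speed limit or range.

### The arm

A 6-joint arm with a two-finger parallel gripper is mounted at the origin on the work surface. World frame = base frame: x ahead of the robot, y to its left, z up, the work surface at z = 0. Lengths are in m, angles in rad, forces in N, time in s.
With the tool pointing down it reaches from about 0.3 to 0.775 m from the base axis. Payload 14.6 kg.
Tool frame: the origin (TCP) lies midway between the tips of the shut fingers; the grasp point (between the pads) lies 19 mm behind it (bot.hold_point_z is the y of the grasp point in the tool frame, in m); y points along the fingers, x is the direction in which the jaws open and shut, and the axes are right-handed (so a half turn about y gives the same grasp; the last joint's range is limited). The gripper opens to 94 mm and grips with 3 to 60 N. Pads are 16 mm wide; open, the fingers measure 119 mm over their backs; the gripper's body (75 mm by 177 mm) begins 78 mm behind the grasp point.
Start: joints at [-1.412, 0.3, 1.521, -0, 1.321, -0.067], TCP at [0.123, -0.536, 0.18] pointing down, gripper open.
Joint ranges: [-3.03, 3.03], [-0.79, 2.21], [0.23, 2.52], [-1.04, 4.18], [0, 3.07], [-2.55, 2.55]. Speed limits (rad/s): [2.22, 2.22, 2.57, 3.14, 3.14, 3.14].

### API

Orientations are given as a unit quaternion [w, x, y, z].
In Python, from workcell import bot, cams gives the robot as it stands. The module is installed in compiled form; this text tells all that it offers.
- The arm moves only by the tool move_arm, never from a script. Its argument "targets" is a list of rows, each an object with "fingers": the opening, from 0 (shut) to 1 (fully open); "travel": the shift along the tool's x, y, z in m, a list of three; "angular": the turn, a rotation vector about the tool's x, y, z in rad, a list of three. A call has 1 to 8 rows; each row is the pose to reach, as a shift and turn from the pose commanded when the call began, along the tool's axes at that moment; what a row does not reach only later rows make up. A row lasts 1/12 s, in which the tool goes at most 41.7 mm and 7.16 degrees, less where a joint would pass 70% of its speed; a pose out of reach is approached as far as the arm can. A call with a gripper value outside its range is refused whole. The fingers move at their own pace and stop on an object; "force" is the grip in N (left out, the last holds). Time passes only in rows, so rows that repeat a pose let the fingers close. It gives the time, the measured TCP pose, the force and the opening at its end, in the units of the state.
- bot.get_obs(): the state, without advancing time (a new reading comes with each control period).
- cams.capture(name): name is "side" or "top"; returns a dict with "color" (384x512x3 uint8, red, green, blue), "mtx" (3x3 intrinsics, pixels), "k1" (the pictures are not rectified: a ray, as slopes to the right and down, at radius r is drawn at 1 + k1 r^2 times it, then the intrinsics apply), "R" (3x3) and "t" (3): a world point X has camera coordinates R X + t. Camera axes: x right, y down, z forward; pixel columns grow to the right and rows downward; lengths in m; the calibration is good to about 2 mm. A picture is of the moment at which its call begins. There is no depth.
- bot.finish_job(): hands the job in, once; it reports no verdict.
The state is a dict: "t": time; "joints": joint angles; "joint_velocities": joint speeds; "effort": joint torques, N m; "tool_pos": TCP position; "eef_rot": TCP orientation; "wrist_force": force on the tool from outside, world axes, zero at the start; "ft_torque": the same for the moment, N m; "grip_width": opening from 0.0 (shut) to 1.0 (fully open).
Only numpy, scipy, OpenCV 4.12 (cv2) and the standard library are available. Lean on these libraries where they do the work, as an engineer would, in place of code of your own. Each camera call takes 0.05 s, during which the arm holds its last target.

## Working session

There is one attempt and no reset: what is moved stays moved. The work goes in short steps, Python scripts to look and compute and a tool call to move; the robot and the scene stay as the last step left them, time stands still between calls to the robot, and variables do not carry over. Pictures are saved under pics/ and viewed, and the job is handed in when it is done.

Besides the shell and the picture viewer there is one more tool, called after "Emit:" as name(argument=value, ...) on one line, values as JSON. move_arm: Moves the arm, as the interface text tells. Its arguments: {"type":"object","properties":{"targets":{"type":"array"},"force":{"type":"number"}},"required":["targets"]}

```bash
mkdir -p pics
python3 - <<'E'
from workcell import bot,cams
import cv2,numpy as np
print(bot.get_obs(), bot.hold_point_z)
for n in("side","top"):
    c=cams.capture(n); cv2.imwrite(f"pics/{n}0.png",c["color"][:,:,::-1]); print(n,c["mtx"],c["k1"],c["R"],c["t"], -c["R"].T@c["t"])
E
```

```text
{'t': 0.0, 'joints': array([-1.41161952e+00,  3.00461131e-01,  1.52159975e+00, -1.49773108e-05,
        1.32067280e+00, -6.66056505e-02]), 'joint_velocities': array([ 2.76559775e-05, -3.46134852e-04,  1.41411828e-05,  1.82269176e-03,
       -1.29491093e-03, -3.75611521e-04]), 'effort': array([-2.52076876e-03, -5.31807375e+01, -3.52737951e+01,  7.07219448e-02,
        2.43869046e-02, -5.68083078e-05]), 'tool_pos': array([ 0.12307138, -0.53575323,  0.17948391]), 'eef_rot': array([ 0.55341176, -0.55287584,  0.44079198, -0.44018877]), 'wrist_force': array([0.55368335, 0.10742897, 0.62168327]), 'ft_torque': array([ 0.02337515, -0.01122302, -0.01254869]), 'grip_width': 0.995193901603073} -0.0188
side [[445.07172925   0.         263.32391226]
 [  0.         445.07172925 191.06416139]
 [  0.           0.           1.        ]] -0.06338050262592164 [[-0.97929612 -0.20227265  0.00805518]
 [-0.145441    0.67535496 -0.7230094 ]
 [ 0.14080493 -0.70921185 -0.69079123]] [0.57821788 0.2416653  0.97690498] [0.46384154 0.6465804  0.84490602]
top [[399.47095028   0.         259.96577481]
 [  0.         399.47095028 187.05193236]
 [  0.           0.           1.        ]] -0.043963743487564676 [[-0.10885818 -0.99404399  0.0051431 ]
 [-0.97352735  0.10556247 -0.20273398]
 [ 0.20098358 -0.0270762  -0.97922034]] [-0.00180217  0.64354612  0.8715672 ] [ 0.45114287 -0.04612702  0.98393426]
```

View pics/side0.png

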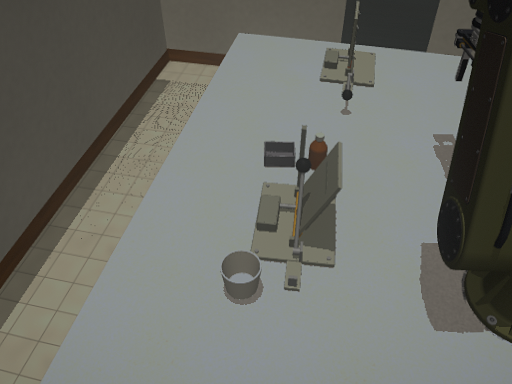

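View pics/top0.png

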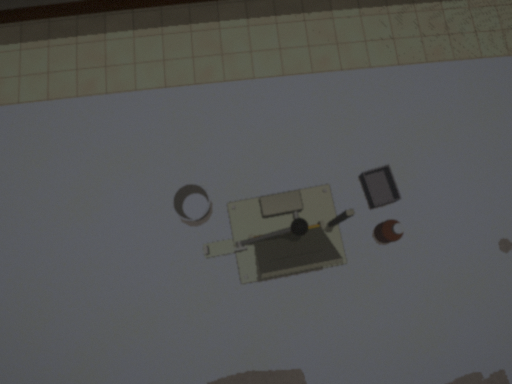

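The side view shows the press near the middle: ball at about (303,165), plate tipped towards the robot, leg pivot near (297,250), pot at (241,275), tray at (280,153) and bottle at (318,152). The top view shows the slab at about (228-345,185-282), ball at (300,227) and post top at (350,211). I'll enlarge both to measure.

Run:
```python
import cv2,numpy as np
s=cv2.imread("pics/side0.png");t=cv2.imread("pics/top0.png")
a=cv2.resize(s[110:300,200:360],None,fx=3.1,fy=3.1,interpolation=cv2.INTER_CUBIC)
b=cv2.resize(t[160:300,170:420],None,fx=3.2,fy=3.2,interpolation=cv2.INTER_CUBIC)
b=np.clip(b.astype(float)*1.8,0,255).astype(np.uint8)
cv2.imwrite("pics/s_z.png",a);cv2.imwrite("pics/t_z.png",b)
```

```text
(no output)
```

View pics/s_z.png

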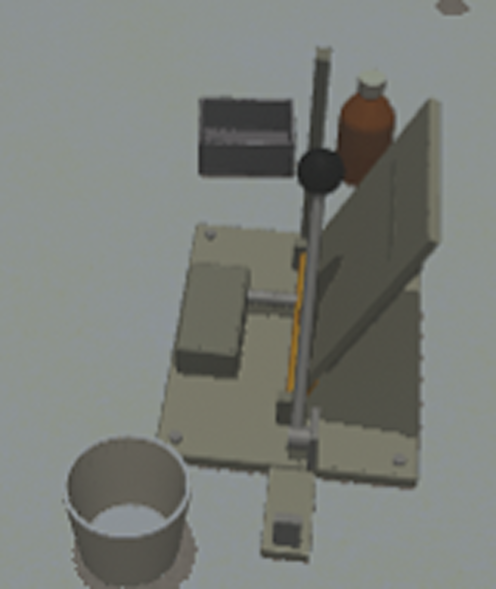

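View pics/t_z.png

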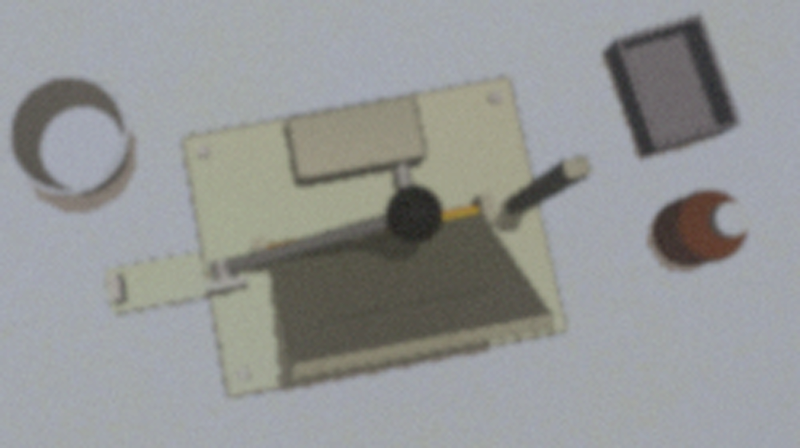

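The enlargements show the slab corners in the top view (zoomed) at (183,137), (509,78), (567,330) and (229,396). The ball is at (413,213) and the post top at (577,167).

```bash
cat > h.py <<'E'
import numpy as np,cv2
from scipy.spatial.transform import Rotation as Ro
def ray(c,p):
    d=(np.array(p,float)-c["mtx"][:2,2])/c["mtx"][0,0]
    r=np.linalg.norm(d); u=r
    for _ in range(20): u=r/(1+c["k1"]*u*u)
    d=d*(u/r if r else 1)
    o=-c["R"].T@c["t"]; v=c["R"].T@np.r_[d,1]; return o,v/np.linalg.norm(v)
def onz(c,p,z):
    o,v=ray(c,p); return o+v*(z-o[2])/v[2]
def tri(c1,p1,c2,p2):
    o1,v1=ray(c1,p1);o2,v2=ray(c2,p2)
    s=np.linalg.lstsq(np.c_[v1,-v2],o2-o1,rcond=None)[0]
    a=o1+v1*s[0];b=o2+v2*s[1]; return (a+b)/2,np.linalg.norm(a-b)
def proj(c,X):
    q=c["R"]@X+c["t"];d=q[:2]/q[2];d=d*(1+c["k1"]*(d@d));return d*c["mtx"][0,0]+c["mtx"][:2,2]
E
python3 - <<'E'
from h import *
from workcell import cams
T=cams.capture("top");S=cams.capture("side")
tz=lambda x,y:((x+.5)/3.2-.5+170,(y+.5)/3.2-.5+160)
sz=lambda x,y:((x+.5)/3.1-.5+200,(y+.5)/3.1-.5+110)
cor=[onz(T,tz(*p),.014) for p in [(183,137),(509,78),(567,330),(229,396)]]
cor=np.array(cor);print(cor.round(4))
print([np.linalg.norm(cor[i]-cor[i-3]).round(4) for i in range(4)])
cs=np.array([onz(S,sz(*p),.014) for p in [(161,436),(196,226),(415,478)]]);print("side corners",cs.round(4))
m=cor.mean(0)[:2]
ey=(cor[0]-cor[1]+cor[3]-cor[2])[:2]
ex=(cor[0]-cor[3]+cor[1]-cor[2])[:2]
print(m,np.arctan2(-ey[0],ey[1]),np.arctan2(ex[1],ex[0]))
a=(np.arctan2(-ey[0],ey[1])+np.arctan2(ex[1],ex[0]))/2
def W(x,y,z): return np.r_[m+np.array([[np.cos(a),-np.sin(a)],[np.sin(a),np.cos(a)]])@[x,y],z]
b,e=tri(T,tz(413,213),S,sz(320,171));print("ball",b,e,W(-.006,-.014,.183))
b,e=tri(T,tz(578,166),S,sz(323,52));print("post",b,e,W(0,-.112,.22))
# plate upper edge 27.4deg: top at x=-200 sin.45
for y in(.08,-.08):
    X=W(-.2*np.sin(.45),y,.03+.2*np.cos(.45)); pt=proj(T,X);ps=proj(S,X)
    print("platecorner",X,((pt-[170,160])*3.2).round(),((ps-[200,110])*3.1).round())
for n,p in(("pot",(70,134)),("bottle cap",(731,219)),("tray",(670,86))):print(n,onz(T,tz(*p),{"pot":.075,"bottle cap":.11,"tray":.02}[n]).round(3))
hsv=cv2.cvtColor(T["color"],cv2.COLOR_RGB2HSV)
E
```

```text
[[ 0.6205  0.0123  0.014 ]
 [ 0.6394 -0.2439  0.014 ]
 [ 0.4435 -0.2598  0.014 ]
 [ 0.4235 -0.0035  0.014 ]]
[np.float64(0.2569), np.float64(0.1966), np.float64(0.2571), np.float64(0.1977)]
side corners [[ 0.6192 -0.0013  0.014 ]
 [ 0.6412 -0.2395  0.014 ]
 [ 0.4247 -0.0016  0.014 ]]
[ 0.53171967 -0.12373129] 0.07579390120293418 0.08033789778479652
ball [ 0.52731458 -0.13687267  0.18363677] 0.0002621907646193901 [ 0.52682976 -0.13815657  0.183     ]
post [ 0.54120769 -0.23575207  0.22006097] 0.0004229788498419228 [ 0.54045417 -0.23539018  0.22      ]
platecorner [ 0.43875258 -0.05075924  0.21008942] [291. 371.] [434. 239.]
platecorner [ 0.45123044 -0.21027194  0.21008942] [554. 320.] [434.  96.]
pot [0.621 0.089 0.075]
bottle cap [ 0.506 -0.363  0.11 ]
tray [ 0.618 -0.366  0.02 ]
```

Measurements agree: the ball triangulates within 1.5 mm and the post top within 1 mm of the model. Press origin is about (0.532,-0.1235), yaw 0.078. Next I'll work out the approach for the leg.

```bash
cat >> h.py <<'E'
M=np.array([.5320,-.1235]);YAW=.078
Rp=Ro.from_euler('z',YAW)
def W(x,y,z): return Rp.apply([x,y,z])+np.r_[M,0]
def Q(q): return Ro.from_quat([q[1],q[2],q[3],q[0]])
def tool(tilt,flip=1):
    # finger dir = -(plate up) with plate angle tilt (0 upright,-.45 front); jaw x along plate normal
    up=Rp.apply([np.sin(tilt),0,np.cos(tilt)]); n=flip*Rp.apply([np.cos(tilt),0,-np.sin(tilt)])
    y=-up; return Ro.from_matrix(np.c_[n,y,np.cross(n,y)])
def rel(o,p,R):
    R0=Q(o["eef_rot"]); return R0.inv().apply(p-o["tool_pos"]).round(4),(R0.inv()*R).as_rotvec().round(4)
E
python3 - <<'E'
from h import *
from workcell import bot
o=bot.get_obs();print(Q(o["eef_rot"]).as_matrix().round(3))
for f in(1,-1):
  for p in (W(-.006,-.064,.33),W(-.006,-.064,.17)): print(f,p.round(3),rel(o,p,tool(0,f)))
E
```

```text
[[ 0.224 -0.     0.975]
 [-0.975  0.001  0.224]
 [-0.001 -1.     0.   ]]
1 [ 0.531 -0.188  0.33 ] (array([-0.248 , -0.1501,  0.4755]), array([-5.000e-04, -1.423e+00, -5.000e-04]))
1 [ 0.531 -0.188  0.17 ] (array([-0.2479,  0.0099,  0.4755]), array([-5.000e-04, -1.423e+00, -5.000e-04]))
-1 [ 0.531 -0.188  0.33 ] (array([-0.248 , -0.1501,  0.4755]), array([ 5.0000e-04,  1.7186e+00, -6.0000e-04]))
-1 [ 0.531 -0.188  0.17 ] (array([-0.2479,  0.0099,  0.4755]), array([ 5.0000e-04,  1.7186e+00, -6.0000e-04]))
```

Emit:
move_arm(targets=[{"fingers": 0,"travel": [0,-0.04,0],"angular": [0,0,0]},{"fingers": 0,"travel": [0,-0.08,0],"angular": [0,-0.1,0]},{"fingers": 0,"travel": [0,-0.12,0],"angular": [0,-0.2,0]},{"fingers": 0,"travel": [0,-0.15,0.02],"angular": [0,-0.3,0]},{"fingers": 0,"travel": [-0.02,-0.15,0.05],"angular": [0,-0.4,0]},{"fingers": 0,"travel": [-0.036,-0.15,0.08],"angular": [0,-0.5,0]},{"fingers": 0,"travel": [-0.052,-0.15,0.11],"angular": [0,-0.6,0]},{"fingers": 0,"travel": [-0.07,-0.15,0.14],"angular": [0,-0.7,0]}], force=20)

```text
t: 0.87
tool_pos: [0.2448, -0.4353, 0.3299]
eef_rot: [0.671, -0.671, 0.223, -0.223]
wrist_force: [0.4, -0.5, -0.6]
grip_width: 0.468
```

```bash
cat > st.py <<'E'
from h import *
from workcell import bot
import sys
o=bot.get_obs()
p=Rp.inv().apply(o["tool_pos"]-np.r_[M,0])
print("t",o["t"],"press pos",p.round(4),"world",o["tool_pos"].round(4),"F",o["wrist_force"].round(1),"T",o["ft_torque"].round(2),"g",o["grip_width"],"j",o["joints"].round(2))
print("tool tilt", np.arctan2(*( -Rp.inv().apply(Q(o["eef_rot"]).as_matrix()[:,1])[[0,2]])))
for a in sys.argv[1:]:
    x,y,z,t=map(float,a.split(','));print(a,rel(o,W(x,y,z),tool(t)))
E
python3 st.py=1 2>/dev/null; python3 st.py -- 2>/dev/null; python3 st.py " -.006,-.064,.33,0"
```

```text
t 0.8667 press pos [-0.3107 -0.2885  0.3299] world [ 0.2448 -0.4353  0.3299] F [ 0.4 -0.5 -0.6] T [-0.02 -0.08 -0.01] g 0.4683972693599751 j [-1.13  0.12  1.4  -0.    1.63 -0.49]
tool tilt 7.353308404313827e-05
t 0.8667 press pos [-0.3107 -0.2885  0.3299] world [ 0.2448 -0.4353  0.3299] F [ 0.4 -0.5 -0.6] T [-0.02 -0.08 -0.01] g 0.4683972693599751 j [-1.13  0.12  1.4  -0.    1.63 -0.49]
tool tilt 7.353308404313827e-05
 -.006,-.064,.33,0 (array([ 8.160e-02, -1.000e-04,  3.696e-01]), array([-0.000e+00, -7.185e-01, -1.000e-04]))
```

Emit:
move_arm(targets=[{"fingers": 0,"travel": [0.008,0,0.037],"angular": [0,-0.09,0]},{"fingers": 0,"travel": [0.016,0,0.074],"angular": [0,-0.18,0]},{"fingers": 0,"travel": [0.024,0,0.111],"angular": [0,-0.27,0]},{"fingers": 0,"travel": [0.032,0,0.148],"angular": [0,-0.36,0]},{"fingers": 0,"travel": [0.041,0,0.185],"angular": [0,-0.45,0]},{"fingers": 0,"travel": [0.05,0,0.222],"angular": [0,-0.54,0]},{"fingers": 0,"travel": [0.058,0,0.259],"angular": [0,-0.63,0]},{"fingers": 0,"travel": [0.066,0,0.296],"angular": [0,-0.718,0]}])

```text
t: 1.53
tool_pos: [0.4758, -0.238, 0.33]
eef_rot: [-0.707, 0.707, 0.027, -0.027]
wrist_force: [0.4, -0.1, -0.8]
grip_width: 0.004
```

```bash
python3 st.py " -.006,-.064,.33,0"
```

```text
t 1.5333 press pos [-0.065  -0.1098  0.33  ] world [ 0.4758 -0.238   0.33  ] F [ 0.4 -0.1 -0.8] T [-0.02 -0.09  0.01] g 0.0036598438080108118 j [-0.53  0.19  1.31 -0.    1.64 -0.61]
tool tilt -1.1901479901184147e-05
 -.006,-.064,.33,0 (array([0.059 , 0.    , 0.0458]), array([ 0.    , -0.0005,  0.    ]))
```

Emit:
move_arm(targets=[{"fingers": 0,"travel": [0.03,0,0.023],"angular": [0,0,0]},{"fingers": 0,"travel": [0.059,0,0.046],"angular": [0,0,0]},{"fingers": 0,"travel": [0.059,0.035,0.046],"angular": [0,0,0]},{"fingers": 0,"travel": [0.059,0.07,0.046],"angular": [0,0,0]},{"fingers": 0,"travel": [0.059,0.105,0.046],"angular": [0,0,0]},{"fingers": 0,"travel": [0.059,0.14,0.046],"angular": [0,0,0]},{"fingers": 0,"travel": [0.059,0.165,0.046],"angular": [0,0,0]},{"fingers": 0,"travel": [0.059,0.165,0.046],"angular": [0,0,0]}])

```text
t: 2.2
tool_pos: [0.5279, -0.1885, 0.1598]
eef_rot: [0.708, -0.705, -0.023, 0.029]
wrist_force: [0.4, 0.2, -1.1]
grip_width: 0.006
```

```bash
python3 st.py
python3 - <<'E'
from workcell import cams
import cv2
cv2.imwrite("pics/s1.png",cams.capture("side")["color"][:,:,::-1])
E
```

```text
t 2.2 press pos [-0.0091 -0.0645  0.1598] world [ 0.5279 -0.1885  0.1598] F [ 0.4  0.2 -1.1] T [ 0.   -0.13  0.01] g 0.005588361807737209 j [-0.41  0.35  1.51 -0.    1.3  -0.48]
tool tilt 0.007446712377736705
```

View pics/s1.png

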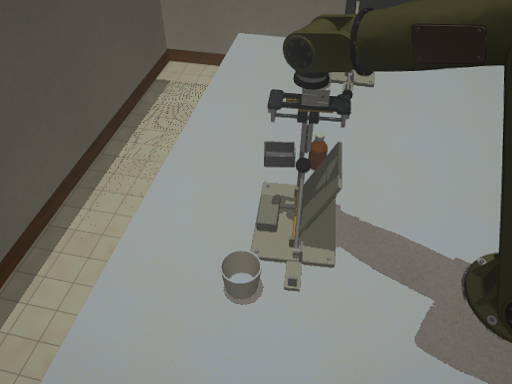

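The arm is in place on the -y side of the ball (303,165), with shut fingers at about (303,145) and nothing touched. I'll push along press +y, rising a little.

Emit:
move_arm(targets=[{"fingers": 0,"travel": [0,0,0.018],"angular": [0,0,0]},{"fingers": 0,"travel": [0,0,0.034],"angular": [0,0,0]},{"fingers": 0,"travel": [0,-0.004,0.05],"angular": [0,0,0]},{"fingers": 0,"travel": [0,-0.01,0.065],"angular": [0,0,0]},{"fingers": 0,"travel": [0,-0.015,0.08],"angular": [0,0,0]},{"fingers": 0,"travel": [0,-0.02,0.095],"angular": [0,0,0]},{"fingers": 0,"travel": [0,-0.025,0.11],"angular": [0,0,0]},{"fingers": 0,"travel": [0,-0.03,0.125],"angular": [0,0,0]}])

```text
t: 2.92
tool_pos: [0.5283, -0.0688, 0.209]
eef_rot: [-0.703, 0.711, 0.035, -0.015]
wrist_force: [17.0, -13.1, 54.3]
grip_width: 0.002
```

```bash
python3 st.py
python3 - <<'E'
from workcell import cams
import cv2
cv2.imwrite("pics/s2.png",cams.capture("side")["color"][:,:,::-1])
E
```

```text
t 2.9167 press pos [0.0006 0.0548 0.209 ] world [ 0.5283 -0.0688  0.209 ] F [ 17.  -13.1  54.3] T [-2.28 -3.51 -0.19] g 0.002091291210666056 j [-0.2   0.22  1.55 -0.    1.34 -0.27]
tool tilt -0.028300068337312745
```

View pics/s2.png

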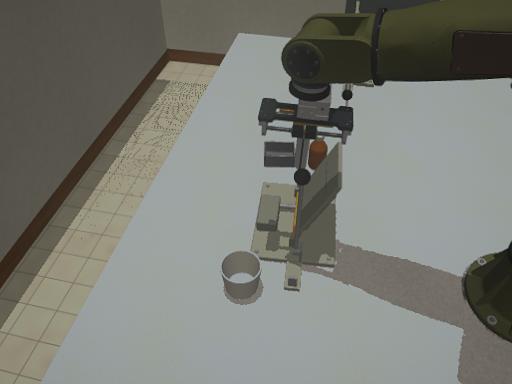

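```bash
python3 st.py
python3 - <<'E'
from workcell import cams
from h import *
S=cams.capture("side");T=cams.capture("top")
c=S["color"][:,:,::-1]
a=cv2.resize(c[70:300,220:360],None,fx=2.6,fy=2.6,interpolation=cv2.INTER_CUBIC)
b=cv2.resize(T["color"][150:310,190:380,::-1],None,fx=2.2,fy=2.2)
b=np.clip(b*1.8,0,255).astype(np.uint8)
out=np.zeros((600,790,3),np.uint8);out[:a.shape[0],:a.shape[1]]=a[:600];out[:b.shape[0],365:365+b.shape[1]]=b[:, :425]
cv2.imwrite("pics/s3.png",out)
for th in np.arange(0,.9,.1):
    X=W(-.006,.115+.2*np.sin(th-.7),.03+.2*np.cos(th-.7));print(th.round(1),X.round(3),proj(S,X).round())
E
```

```text
t 2.9667 press pos [0.001  0.0577 0.2093] world [ 0.5285 -0.0659  0.2093] F [ 13.8 -11.1  61.9] T [-2.14 -3.02 -0.27] g 0.005717315322677269 j [-0.19  0.22  1.55 -0.    1.34 -0.26]
tool tilt -0.02923325321972363
0.0 [ 0.527 -0.138  0.183] [303. 165.]
0.1 [ 0.526 -0.122  0.195] [303. 165.]
0.2 [ 0.525 -0.105  0.206] [303. 167.]
0.3 [ 0.523 -0.087  0.214] [303. 169.]
0.4 [ 0.522 -0.068  0.221] [302. 172.]
0.5 [ 0.52  -0.049  0.226] [302. 176.]
0.6 [ 0.519 -0.029  0.229] [301. 182.]
0.7 [ 0.517 -0.009  0.23 ] [301. 188.]
0.8 [0.516 0.011 0.229] [300. 195.]
```

View pics/s3.png

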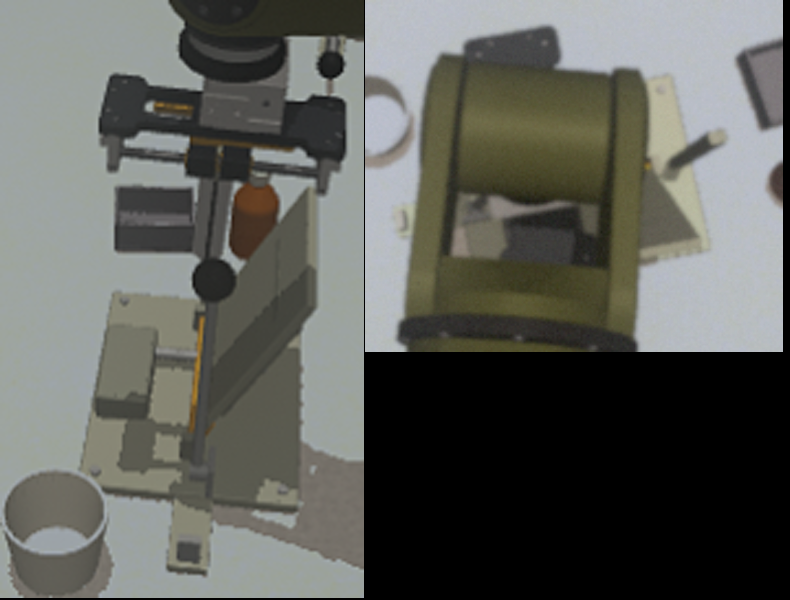

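The leg has swung to about 0.5 rad (ball at (302,177)). The 60 N upward force, along the rod, means the rising ball has caught under a step in the fingers about 36 mm above the tips. I'll raise the tool.

Emit:
move_arm(targets=[{"fingers": 0,"travel": [0,-0.008,0],"angular": [0,0,0]},{"fingers": 0,"travel": [0,-0.016,0],"angular": [0,0,0]},{"fingers": 0,"travel": [-0.003,-0.022,0],"angular": [0,0,0]},{"fingers": 0,"travel": [-0.003,-0.022,0],"angular": [0,0,0]}])

```text
t: 3.4
tool_pos: [0.5181, -0.0651, 0.2191]
eef_rot: [-0.706, 0.707, 0.027, -0.025]
wrist_force: [-0.1, -0.2, -0.1]
grip_width: 0.003
```

```bash
python3 st.py
python3 - <<'E'
from workcell import cams
from h import *
c=cams.capture("side")["color"][:,:,::-1]
cv2.imwrite("pics/s4.png",cv2.resize(c[70:220,250:360],None,fx=4,fy=4,interpolation=cv2.INTER_CUBIC))
E
```

```text
t 3.4 press pos [-0.0093  0.0593  0.2191] world [ 0.5181 -0.0651  0.2191] F [-0.1 -0.2 -0.1] T [-0.01 -0.05 -0.05] g 0.003425654105241789 j [-0.2   0.21  1.54  0.    1.39 -0.27]
tool tilt -0.0021404537468023505
```

View pics/s4.png

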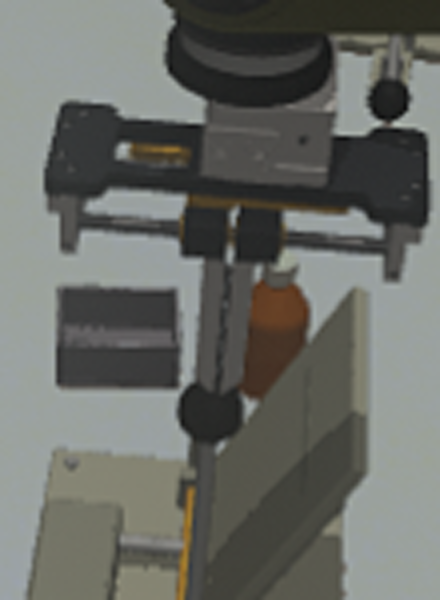

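Run:
```python
from workcell import cams,bot
from h import *
S=cams.capture("side");o=bot.get_obs()
g=S["color"].max(2); m=(g<55).astype(np.uint8); 
n,l,st,ce=cv2.connectedComponentsWithStats(m[150:200,285:320])
print(st,ce+[285,150])
p=o["tool_pos"];print(p,proj(S,p),proj(S,p+[0,.008,0]))
for u in ((302.5,173),): 
    q,v=ray(S,u)
    # plane press x=-.006
    nn=Rp.apply([1,0,0]);P=W(-.006,0,0);X=q+v*((P-q)@nn/(v@nn));print(Rp.inv().apply(X-np.r_[M,0]))
```

```text
[[   0    0   35   50 1589]
 [  20    0    1    2    2]
 [  20    3    1    2    2]
 [   8    7    1    1    1]
 [  10    9   16   19  150]
 [   7   11    2    5    6]] [[302.02894902 174.96349906]
 [305.         150.5       ]
 [305.         153.5       ]
 [293.         157.        ]
 [302.04       170.75333333]
 [292.83333333 163.33333333]]
[ 0.5178196  -0.06495508  0.21717478] [303.76967263 174.82416995] [303.24967056 177.28172975]
[-0.006      -0.2161054  -0.01858855]
```

```bash
python3 st.py
python3 - <<'E'
from workcell import cams
from h import *
c=cams.capture("side")["color"][:,:,::-1]
c=np.clip(c*1.6,0,255).astype(np.uint8)
cv2.imwrite("pics/s5.png",cv2.resize(c[120:200,270:340],None,fx=7,fy=7,interpolation=cv2.INTER_NEAREST))
E
```

```text
t 3.5 press pos [-0.0096  0.0595  0.2172] world [ 0.5178 -0.065   0.2172] F [ 0.1  0.2 -0.5] T [-0.06 -0.15 -0.02] g 0.0020329706876809624 j [-0.19  0.21  1.55  0.    1.39 -0.27]
tool tilt 0.00013013613700075188
```

View pics/s5.png

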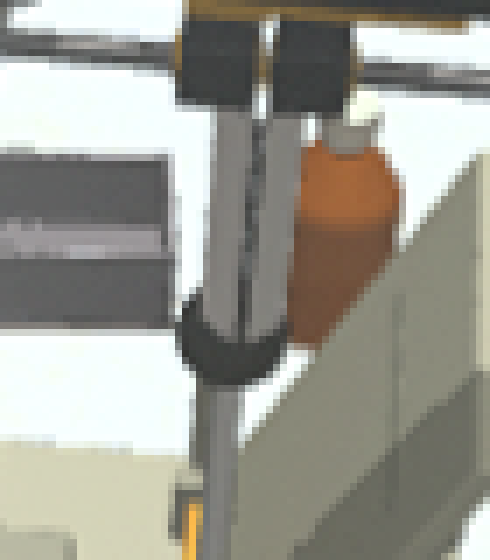

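The fingers rode over the ball, so the leg has dropped back towards its start (ball about (303,166)) and the fingers are now in front of it. The visible finger tips end at about (305,168), but the TCP projects to (304,175), so I'll check that offset clear of the ball.

Emit:
move_arm(targets=[{"fingers": 0,"travel": [0,-0.04,0],"angular": [0,0,0]},{"fingers": 0,"travel": [0,-0.08,0],"angular": [0,0,0]},{"fingers": 0,"travel": [0,-0.1,0],"angular": [0,0,0]},{"fingers": 0,"travel": [0,-0.1,0],"angular": [0,0,0]},{"fingers": 0,"travel": [0,-0.1,0],"angular": [0,0,0]}])

```text
t: 3.97
tool_pos: [0.5181, -0.065, 0.3169]
eef_rot: [-0.707, 0.707, 0.026, -0.026]
wrist_force: [0.9, -0.7, 0.1]
grip_width: -0.001
```

```bash
python3 st.py
python3 - <<'E'
from workcell import cams,bot
from h import *
S=cams.capture("side");c=S["color"][:,:,::-1]
print(proj(S,bot.get_obs()["tool_pos"]))
c=np.clip(c*1.6,0,255).astype(np.uint8)
cv2.imwrite("pics/s6.png",cv2.resize(c[80:240,250:350],None,fx=3.7,fy=3.7,interpolation=cv2.INTER_NEAREST))
E
```

```text
t 3.9667 press pos [-0.0093  0.0594  0.3169] world [ 0.5181 -0.065   0.3169] F [ 0.9 -0.7  0.1] T [-0.08 -0.1  -0.05] g -0.001212023001984176 j [-0.19  0.17  1.37  0.    1.6  -0.27]
tool tilt -0.0002592289329045516
[307.29826351 137.53291016]
```

View pics/s6.png

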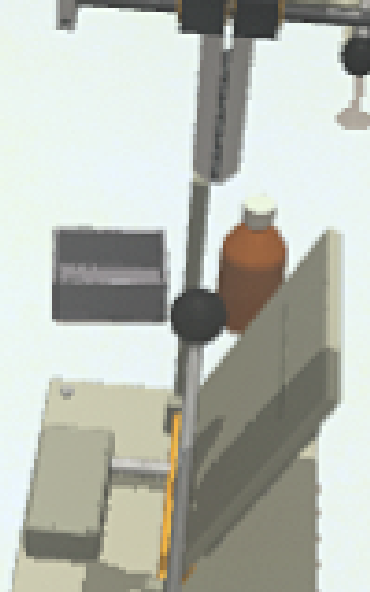

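Clear of the ball, the finger tips show at (309.5,129.5) against a projected (307.3,137.5). The real tips are therefore about 20 mm higher than the reported TCP, which is why they rode over the ball. The ball is back at its start, (303,165), so I'll retry lower.

Emit:
move_arm(targets=[{"fingers": 0,"travel": [0.006,0,-0.04],"angular": [0,0,0]},{"fingers": 0,"travel": [0.006,0,-0.08],"angular": [0,0,0]},{"fingers": 0,"travel": [0.006,0,-0.125],"angular": [0,0,0]},{"fingers": 0,"travel": [0.006,0.01,-0.125],"angular": [0,0,0]},{"fingers": 0,"travel": [0.006,0.05,-0.125],"angular": [0,0,0]},{"fingers": 0,"travel": [0.006,0.09,-0.125],"angular": [0,0,0]},{"fingers": 0,"travel": [0.006,0.13,-0.125],"angular": [0,0,0]},{"fingers": 0,"travel": [0.006,0.165,-0.125],"angular": [0,0,0]}])

```text
t: 4.68
tool_pos: [0.5314, -0.1884, 0.1476]
eef_rot: [0.707, -0.706, -0.024, 0.027]
wrist_force: [0.9, -1.0, 0.3]
grip_width: 0.006
```

Emit:
move_arm(targets=[{"fingers": 0,"travel": [0,0.01,0],"angular": [0,0,0]},{"fingers": 0,"travel": [0,0.017,0],"angular": [0,0,0]},{"fingers": 0,"travel": [0,0.017,0],"angular": [0,0,0]},{"fingers": 0,"travel": [0,0.017,0],"angular": [0,0,0]}])

```text
t: 5.02
tool_pos: [0.5338, -0.1894, 0.1365]
eef_rot: [-0.706, 0.707, 0.026, -0.025]
wrist_force: [-0.3, -0.1, -0.2]
grip_width: 0.002
```

```bash
python3 st.py
python3 - <<'E'
from workcell import cams,bot
from h import *
S=cams.capture("side");c=S["color"][:,:,::-1]
print(proj(S,bot.get_obs()["tool_pos"]))
c=np.clip(c*1.6,0,255).astype(np.uint8)
cv2.imwrite("pics/s7.png",cv2.resize(c[80:240,250:350],None,fx=3.7,fy=3.7,interpolation=cv2.INTER_NEAREST))
E
```

```text
t 5.0167 press pos [-0.0034 -0.0658  0.1365] world [ 0.5338 -0.1894  0.1365] F [-0.3 -0.1 -0.2] T [-0.01 -0.09  0.01] g 0.002202488253189331 j [-0.41  0.37  1.53  0.    1.24 -0.48]
tool tilt -0.0016807629475257
[301.94283487 165.42458575]
```

View pics/s7.png

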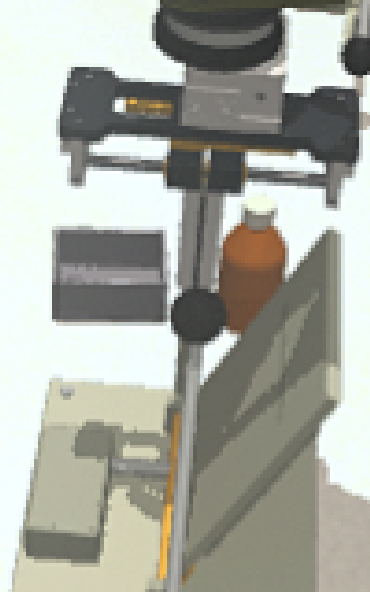

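The fingers (about (305,155)) are behind the ball (303,165) and in line with it. I'll push in shorter steps.

Emit:
move_arm(targets=[{"fingers": 0,"travel": [0,0,0.015],"angular": [0,0,0]},{"fingers": 0,"travel": [0,0,0.03],"angular": [0,0,0]},{"fingers": 0,"travel": [0,0,0.04],"angular": [0,0,0]},{"fingers": 0,"travel": [0,0,0.05],"angular": [0,0,0]},{"fingers": 0,"travel": [0,-0.003,0.06],"angular": [0,0,0]},{"fingers": 0,"travel": [0,-0.006,0.07],"angular": [0,0,0]},{"fingers": 0,"travel": [0,-0.01,0.08],"angular": [0,0,0]},{"fingers": 0,"travel": [0,-0.01,0.08],"angular": [0,0,0]}])

```text
t: 5.73
tool_pos: [0.5274, -0.1075, 0.146]
eef_rot: [0.707, -0.707, -0.027, 0.026]
wrist_force: [0.5, -0.4, 0.1]
grip_width: 0.002
```

```bash
python3 st.py
python3 - <<'E'
from workcell import cams,bot
from h import *
S=cams.capture("side");c=S["color"][:,:,::-1]
print(proj(S,bot.get_obs()["tool_pos"]))
c=np.clip(c*1.6,0,255).astype(np.uint8)
cv2.imwrite("pics/s8.png",cv2.resize(c[80:240,250:350],None,fx=3.7,fy=3.7,interpolation=cv2.INTER_NEAREST))
E
```

```text
t 5.7333 press pos [-0.0033  0.0164  0.146 ] world [ 0.5274 -0.1075  0.146 ] F [ 0.5 -0.4  0.1] T [-0.04 -0.1   0.01] g 0.002166944772368015 j [-0.27  0.3   1.6   0.    1.24 -0.34]
tool tilt -0.0009098663077338928
[300.06028364 185.26295795]
```

View pics/s8.png

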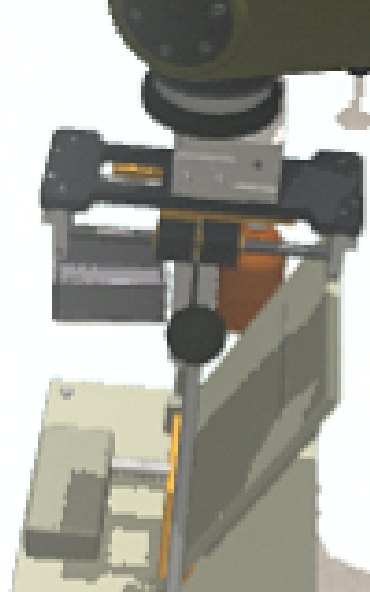

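The ball now rides ahead of the fingers at (303,170), about 0.37 rad, with almost no force. I'll keep pushing past vertical.

Emit:
move_arm(targets=[{"fingers": 0,"travel": [0,-0.003,0.012],"angular": [0,0,0]},{"fingers": 0,"travel": [0,-0.006,0.024],"angular": [0,0,0]},{"fingers": 0,"travel": [0,-0.009,0.036],"angular": [0,0,0]},{"fingers": 0,"travel": [0,-0.012,0.048],"angular": [0,0,0]},{"fingers": 0,"travel": [0,-0.015,0.06],"angular": [0,0,0]},{"fingers": 0,"travel": [0,-0.018,0.072],"angular": [0,0,0]},{"fingers": 0,"travel": [0,-0.02,0.084],"angular": [0,0,0]},{"fingers": 0,"travel": [0,-0.02,0.095],"angular": [0,0,0]}])

```text
t: 6.45
tool_pos: [0.5203, -0.0133, 0.1655]
eef_rot: [0.707, -0.707, -0.026, 0.026]
wrist_force: [-0.5, 0.2, -0.1]
grip_width: 0.003
```

```bash
python3 st.py
python3 - <<'E'
from workcell import cams,bot
from h import *
S=cams.capture("side");c=S["color"][:,:,::-1]
c=np.clip(c*1.6,0,255).astype(np.uint8)
cv2.imwrite("pics/s9.png",cv2.resize(c[80:300,210:370],None,fx=2.7,fy=2.7,interpolation=cv2.INTER_NEAREST))
E
```

```text
t 6.45 press pos [-0.003   0.1108  0.1655] world [ 0.5203 -0.0133  0.1655] F [-0.5  0.2 -0.1] T [-0.06 -0.09  0.05] g 0.0034669888479984486 j [-0.1   0.25  1.62  0.    1.27 -0.17]
tool tilt -0.0006141051553715898
```

View pics/s9.png

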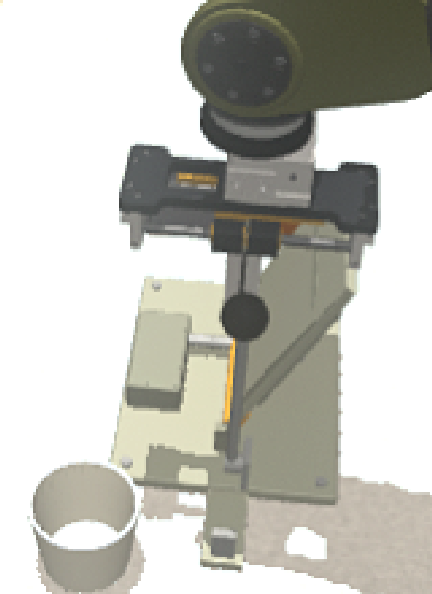

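The ball is at (301,197), about 0.83 rad and just past vertical. I'll give it a little more push and let it fall.

Emit:
move_arm(targets=[{"fingers": 0,"travel": [0,0,0.012],"angular": [0,0,0]},{"fingers": 0,"travel": [0,0,0.024],"angular": [0,0,0]},{"fingers": 0,"travel": [0,0,0.03],"angular": [0,0,0]},{"fingers": 0,"travel": [0,0,0.03],"angular": [0,0,0]},{"fingers": 0,"travel": [0,-0.03,0.03],"angular": [0,0,0]},{"fingers": 0,"travel": [0,-0.07,0.03],"angular": [0,0,0]},{"fingers": 0,"travel": [0,-0.11,0.03],"angular": [0,0,0]},{"fingers": 0,"travel": [0,-0.15,0.03],"angular": [0,0,0]}])

```text
t: 7.17
tool_pos: [0.5177, 0.015, 0.3169]
eef_rot: [-0.707, 0.707, 0.026, -0.026]
wrist_force: [0.3, 0.0, 0.5]
grip_width: 0.007
```

Emit:
move_arm(targets=[{"fingers": 1,"travel": [0,-0.03,0],"angular": [0,0,0]},{"fingers": 1,"travel": [0,-0.03,0],"angular": [0,0,0]},{"fingers": 1,"travel": [0,-0.03,0],"angular": [0,0,0]},{"fingers": 1,"travel": [0,-0.03,0],"angular": [0,0,0]},{"fingers": 1,"travel": [0,-0.03,0],"angular": [0,0,0]},{"fingers": 1,"travel": [0,-0.03,0],"angular": [0,0,0]}])

```text
t: 7.67
tool_pos: [0.5179, 0.0152, 0.3439]
eef_rot: [0.707, -0.707, -0.025, 0.027]
wrist_force: [-0.0, -0.5, -0.4]
grip_width: 0.396
```

```bash
python3 st.py
python3 - <<'E'
from workcell import cams,bot
from h import *
S=cams.capture("side");c=S["color"][:,:,::-1]
print(proj(S,bot.get_obs()["tool_pos"]))
for th in (1.9,2.1):
    print(th,proj(S,W(-.006,.115+.2*np.sin(th-.7),.03+.2*np.cos(th-.7))))
c=np.clip(c*1.4,0,255).astype(np.uint8)
cv2.imwrite("pics/s10.png",cv2.resize(c[60:384,150:420],None,fx=1.8,fy=1.8,interpolation=cv2.INTER_NEAREST))
E
```

```text
t 7.6667 press pos [-0.0033  0.1393  0.3439] world [0.5179 0.0152 0.3439] F [-0.  -0.5 -0.4] T [-0.06 -0.11  0.05] g 0.3962662754277919 j [-0.04  0.16  1.32 -0.    1.66 -0.11]
tool tilt 0.002090073968486137
[302.5451203  151.02894516]
1.9 [289.97193031 302.27039882]
2.1 [288.524189   317.59219092]
```

View pics/s10.png

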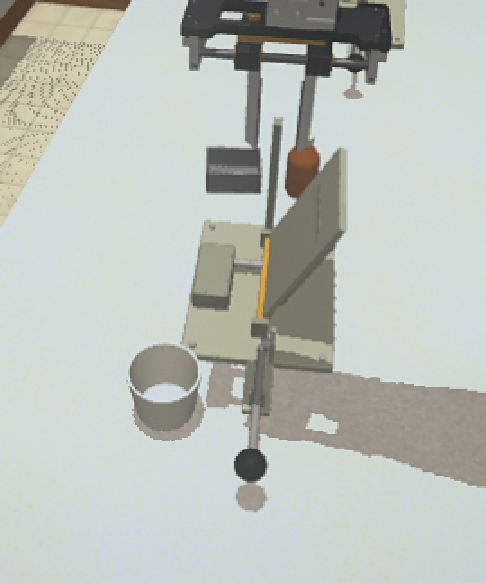

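The leg is down on its rest: the ball is at (289,318), and theory for 2.1 rad gives (288.5,317.6). The pot, bottle and tray are unmoved. Next is the pinch approach along the tilted plate.

```bash
python3 st.py " -.15,0,.36,-.45" " -.113,0,.264,-.45"
```

```text
t 7.7167 press pos [-0.0032  0.1394  0.3441] world [0.5179 0.0152 0.3441] F [0.1 0.2 0.3] T [-0.07 -0.14  0.02] g 0.43773886102563775 j [-0.04  0.16  1.32 -0.    1.66 -0.11]
tool tilt 0.0017278496361900788
 -.15,0,.36,-.45 (array([-0.1461, -0.0157, -0.1401]), array([ 0.0009, -0.005 , -0.4517]))
 -.113,0,.264,-.45 (array([-0.109 ,  0.0802, -0.1399]), array([ 0.0009, -0.005 , -0.4517]))
```

Emit:
move_arm(targets=[{"fingers": 1,"travel": [-0.02,-0.003,-0.02],"angular": [0,0,-0.06]},{"fingers": 1,"travel": [-0.04,-0.006,-0.04],"angular": [0,0,-0.12]},{"fingers": 1,"travel": [-0.06,-0.008,-0.06],"angular": [0,0,-0.18]},{"fingers": 1,"travel": [-0.08,-0.01,-0.08],"angular": [0,0,-0.24]},{"fingers": 1,"travel": [-0.1,-0.012,-0.1],"angular": [0,0,-0.31]},{"fingers": 1,"travel": [-0.12,-0.014,-0.12],"angular": [0,0,-0.38]},{"fingers": 1,"travel": [-0.146,-0.016,-0.14],"angular": [0,-0.005,-0.45]},{"fingers": 1,"travel": [-0.146,-0.016,-0.14],"angular": [0,-0.005,-0.45]}])

```text
t: 8.38
tool_pos: [0.3796, -0.1382, 0.361]
eef_rot: [0.693, -0.684, -0.184, -0.134]
wrist_force: [0.1, 0.0, -0.3]
grip_width: 0.988
```

```bash
python3 st.py " -.113,0,.264,-.45"
python3 - <<'E'
from workcell import cams,bot
from h import *
S=cams.capture("side");c=S["color"][:,:,::-1]
print(proj(S,bot.get_obs()["tool_pos"]))
c=np.clip(c*1.4,0,255).astype(np.uint8)
t=np.clip(cams.capture("top")["color"][100:300,170:430,::-1]*1.8,0,255).astype(np.uint8)
out=np.zeros((600,800,3),np.uint8)
a=cv2.resize(c[60:300,210:390],None,fx=2.4,fy=2.4);out[:a.shape[0],:a.shape[1]]=a
t=cv2.resize(t,None,fx=1.4,fy=1.4);out[:t.shape[0],435:435+t.shape[1]]=t
cv2.imwrite("pics/s11.png",out)
E
```

```text
t 8.3833 press pos [-0.1531 -0.0028  0.361 ] world [ 0.3796 -0.1382  0.361 ] F [ 0.1  0.  -0.3] T [-0.06  0.13 -0.  ] g 0.9875160025425617 j [-0.66 -0.39  1.84  0.3   1.35 -0.74]
tool tilt -0.454151933559092
 -.113,0,.264,-.45 (array([-0.0066,  0.1047,  0.0033]), array([ 0.0055, -0.0042,  0.0042]))
[382.15644828 106.76124227]
```

View pics/s11.png

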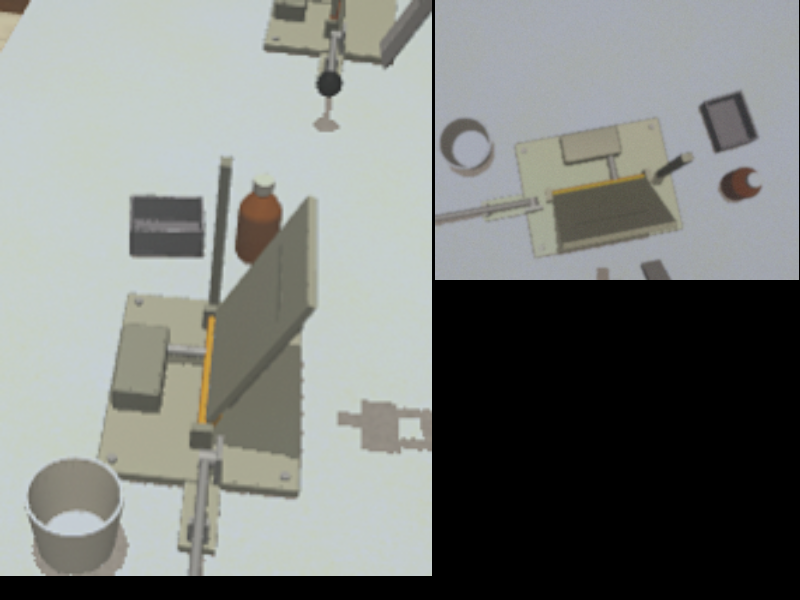

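The leg stays down and the plate is still tipped. Finger tips enter both views, so I can measure the real tip offset here.

Run:
```python
from workcell import cams,bot
from h import *
S=cams.capture("side");T=cams.capture("top");o=bot.get_obs()
R=Q(o["eef_rot"])
for sx in(-1,1):
    X=o["tool_pos"]+R.apply([sx*.047,0,0]);print(sx,proj(S,X),proj(T,X))
a=cv2.resize(np.clip(S["color"][40:140,340:460,::-1]*1.5,0,255).astype(np.uint8),None,fx=3.3,fy=3.3)
b=cv2.resize(np.clip(T["color"][270:384,240:360,::-1]*1.8,0,255).astype(np.uint8),None,fx=3.3,fy=3.3)
out=np.zeros((400,800,3),np.uint8);out[:a.shape[0],:a.shape[1]]=a;out[:b.shape[0],400:400+b.shape[1]]=b
cv2.imwrite("pics/s12.png",out)
```

```text
-1 [400.15345562 117.78492345] [324.91942766 335.21418429]
1 [361.00590493  96.82074484] [317.20035357 280.81777645]
```

View pics/s12.png

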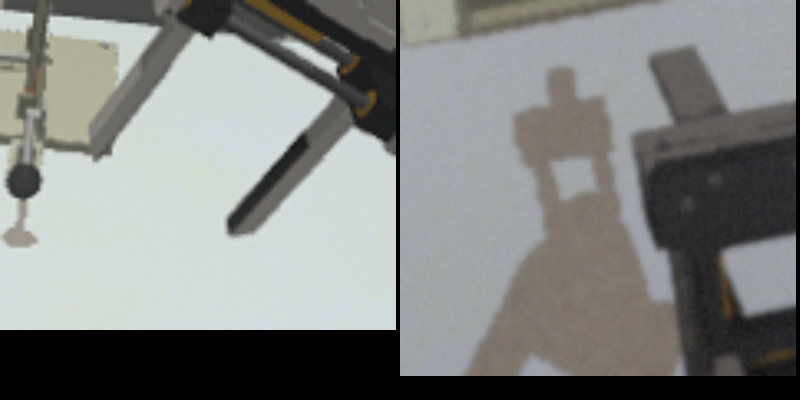

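Run:
```python
from workcell import cams,bot
from h import *
S=cams.capture("side");T=cams.capture("top");o=bot.get_obs();R=Q(o["eef_rot"])
X,e=tri(S,(369.7,87.5),T,(322,285));print(X,e,"tool frame",R.inv().apply(X-o["tool_pos"]))
# side-only: mean of tips, assume x-centre; solve along-y offset
for k in(0,-.01,-.02,-.03):
  for dz in (0,.01,-.02):
    print(k,dz,[proj(S,o["tool_pos"]+R.apply([sx*.047,k,dz])).round(1) for sx in(-1,1)])
```

```text
[ 0.41583438 -0.13429154  0.40211639] 0.007715514307015524 tool frame [ 0.04694753 -0.02330504 -0.00282932]
0 0 [array([399.9, 118. ]), array([360.8,  97.1])]
0 0.01 [array([400.5, 120.8]), array([361. ,  99.8])]
0 -0.02 [array([398.9, 112.4]), array([360.4,  91.7])]
-0.01 0 [array([403.1, 114.4]), array([363.7,  93.2])]
-0.01 0.01 [array([403.6, 117.2]), array([364. ,  95.9])]
-0.01 -0.02 [array([402. , 108.9]), array([363.3,  87.9])]
-0.02 0 [array([406.3, 110.8]), array([366.7,  89.3])]
-0.02 0.01 [array([406.9, 113.6]), array([367.,  92.])]
-0.02 -0.02 [array([405.2, 105.3]), array([366.2,  84.1])]
-0.03 0 [array([409.5, 107.1]), array([369.8,  85.4])]
-0.03 0.01 [array([410.1, 109.9]), array([370. ,  88.1])]
-0.03 -0.02 [array([408.3, 101.6]), array([369.2,  80.2])]
```

The tips measure about 25 mm short of the reported TCP along the fingers, which agrees with the push. I'll go 55 mm past the edge in TCP terms, in two stages.

```bash
python3 - <<'E'
import numpy as np
for r in(.21,.145):print(r,-r*np.sin(.45),.03+r*np.cos(.45))
E
python3 st.py " -.0913,0,.2191,-.45"  " -.0631,0,.1606,-.45"
```

```text
0.21 -0.09134276216335835 0.21909389149406214
0.145 -0.06307000244612838 0.16056482984113815
t 8.6833 press pos [-0.1488  0.001   0.3607] world [ 0.3835 -0.1341  0.3607] F [ 0.4  0.4 -0.5] T [-0.11  0.13 -0.01] g 1.0026793581154485 j [-0.64 -0.38  1.83  0.3   1.35 -0.73]
tool tilt -0.448762723153828
 -.0913,0,.2191,-.45 (array([-0.0096,  0.1526, -0.0011]), array([-0.0007,  0.0022, -0.0012]))
 -.0631,0,.1606,-.45 (array([-0.0096,  0.2175, -0.0012]), array([-0.0007,  0.0022, -0.0012]))
```

Emit:
move_arm(targets=[{"fingers": 1,"travel": [-0.005,0.025,0],"angular": [0,0.002,0]},{"fingers": 1,"travel": [-0.01,0.05,-0.001],"angular": [0,0.002,0]},{"fingers": 1,"travel": [-0.01,0.075,-0.001],"angular": [0,0.002,0]},{"fingers": 1,"travel": [-0.01,0.1,-0.001],"angular": [0,0.002,0]},{"fingers": 1,"travel": [-0.01,0.125,-0.001],"angular": [0,0.002,0]},{"fingers": 1,"travel": [-0.01,0.152,-0.001],"angular": [0,0.002,0]},{"fingers": 1,"travel": [-0.01,0.152,-0.001],"angular": [0,0.002,0]},{"fingers": 1,"travel": [-0.01,0.152,-0.001],"angular": [0,0.002,0]}])

```text
t: 9.35
tool_pos: [0.4399, -0.1304, 0.2192]
eef_rot: [0.696, -0.682, -0.184, -0.13]
wrist_force: [0.1, 0.0, 0.8]
grip_width: 1.001
```

```bash
python3 st.py  " -.0631,0,.1606,-.45"
cat > pic.py <<'E'
from workcell import cams,bot
from h import *
import sys
S=cams.capture("side");c=S["color"][:,:,::-1]
c=np.clip(c*1.4,0,255).astype(np.uint8)
t=np.clip(cams.capture("top")["color"][150:330,170:430,::-1]*1.8,0,255).astype(np.uint8)
out=np.zeros((600,800,3),np.uint8)
a=cv2.resize(c[60:300,210:390],None,fx=2.4,fy=2.4);out[:a.shape[0],:a.shape[1]]=a
t=cv2.resize(t,None,fx=1.4,fy=1.4);out[:t.shape[0],435:435+t.shape[1]]=t
cv2.imwrite(sys.argv[1],out)
E
python3 pic.py pics/s13.png
```

```text
t 9.35 press pos [-0.0923  0.0003  0.2192] world [ 0.4399 -0.1304  0.2192] F [0.1 0.  0.8] T [-0.06  0.05 -0.03] g 1.0013769901542846 j [-0.53 -0.2   2.02  0.31  0.97 -0.74]
tool tilt -0.44722394796944565
 -.0631,0,.1606,-.45 (array([ 0.001 ,  0.0654, -0.0004]), array([-0.0019,  0.0003, -0.0028]))
```

View pics/s13.png

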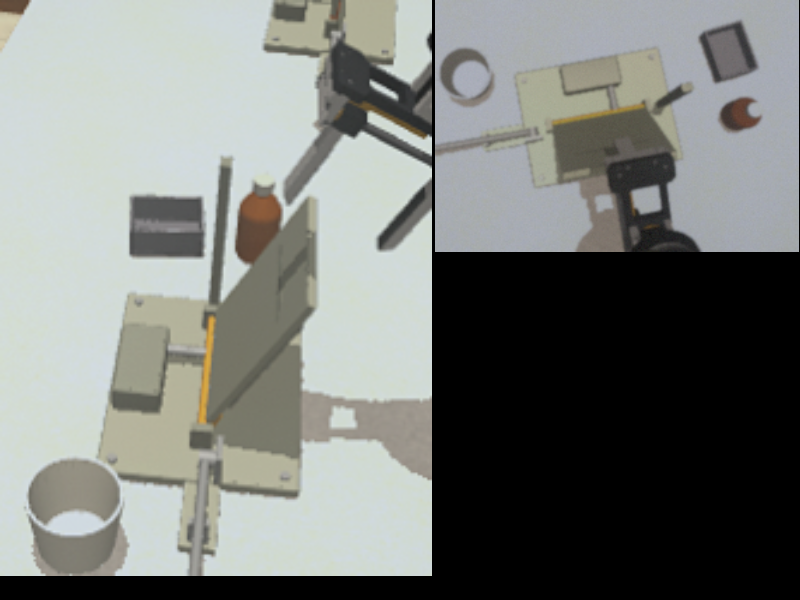

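The fingers straddle the plate's upper edge, with the back tip at about (330,142) and the front one at (371,163). I'll go down along the plate.

Emit:
move_arm(targets=[{"fingers": 1,"travel": [0.001,0.015,0],"angular": [0,0,0]},{"fingers": 1,"travel": [0.001,0.03,0],"angular": [0,0,0]},{"fingers": 1,"travel": [0.001,0.045,0],"angular": [0,0,-0.003]},{"fingers": 1,"travel": [0.001,0.06,0],"angular": [0,0,-0.003]},{"fingers": 1,"travel": [0.001,0.065,0],"angular": [0,0,-0.003]},{"fingers": 1,"travel": [0.001,0.065,0],"angular": [0,0,-0.003]},{"fingers": 1,"travel": [0.001,0.065,0],"angular": [0,0,-0.003]}])

```text
t: 10.03
tool_pos: [0.469, -0.1297, 0.163]
eef_rot: [0.694, -0.683, -0.185, -0.133]
wrist_force: [-0.8, 0.2, -0.3]
grip_width: 0.999
```

```bash
python3 st.py; python3 pic.py pics/s14.png
```

```text
t 10.0333 press pos [-0.0632 -0.0013  0.163 ] world [ 0.469  -0.1297  0.163 ] F [-0.8  0.2 -0.3] T [-0.04  0.05  0.04] g 0.9986371119294999 j [-0.49 -0.07  2.05  0.33  0.8  -0.76]
tool tilt -0.45403033776727375
```

View pics/s14.png

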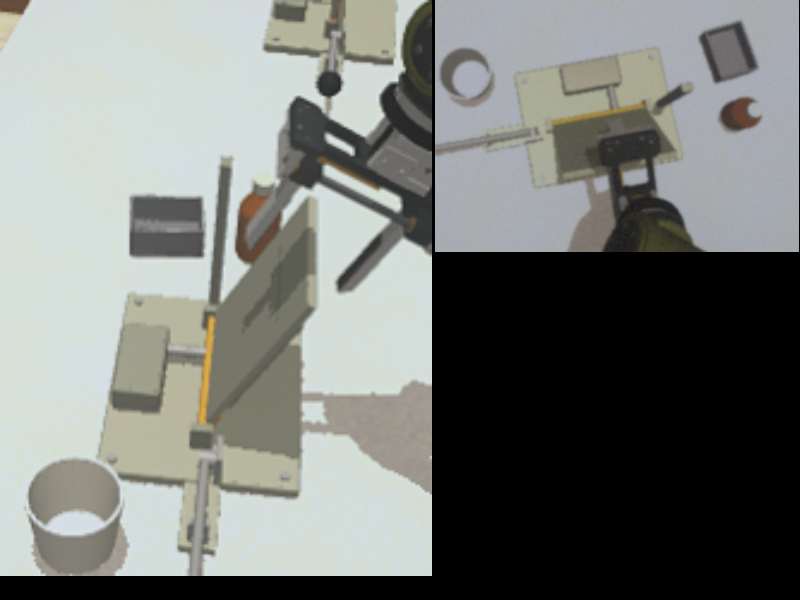

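The tips straddle the plate about 22 mm past its edge, and no force shows. I'll go 12 mm deeper, then close.

Emit:
move_arm(targets=[{"fingers": 1,"travel": [0,0.007,0],"angular": [0,0,0]},{"fingers": 1,"travel": [0,0.013,0],"angular": [0,0,0]},{"fingers": 0,"travel": [0,0.013,0],"angular": [0,0,0]},{"fingers": 0,"travel": [0,0.013,0],"angular": [0,0,0]},{"fingers": 0,"travel": [0,0.013,0],"angular": [0,0,0]},{"fingers": 0,"travel": [0,0.013,0],"angular": [0,0,0]},{"fingers": 0,"travel": [0,0.013,0],"angular": [0,0,0]},{"fingers": 0,"travel": [0,0.013,0],"angular": [0,0,0]}], force=30)

```text
t: 10.8
tool_pos: [0.4745, -0.1291, 0.1502]
eef_rot: [0.694, -0.683, -0.185, -0.133]
wrist_force: [0.1, -0.6, 0.6]
grip_width: 0.609
```

Emit:
move_arm(targets=[{"fingers": 0,"travel": [0,0,0],"angular": [0,0,0]},{"fingers": 0,"travel": [0,0,0],"angular": [0,0,0]},{"fingers": 0,"travel": [0,0,0],"angular": [0,0,0]},{"fingers": 0,"travel": [0,0,0],"angular": [0,0,0]},{"fingers": 0,"travel": [0,0,0],"angular": [0,0,0]},{"fingers": 0,"travel": [0,0,0],"angular": [0,0,0]}], force=30)

```text
t: 11.3
tool_pos: [0.4745, -0.1291, 0.1501]
eef_rot: [0.695, -0.683, -0.185, -0.132]
wrist_force: [0.1, -0.1, -0.2]
grip_width: 0.187
```

```bash
python3 st.py; python3 pic.py pics/s15.png
```

```text
t 11.3 press pos [-0.0577 -0.0011  0.1501] world [ 0.4745 -0.1291  0.1501] F [ 0.1 -0.1 -0.2] T [-0.07  0.11 -0.03] g 0.18661898350730807 j [-0.48 -0.04  2.05  0.34  0.77 -0.76]
tool tilt -0.4530404890933585
```

View pics/s15.png

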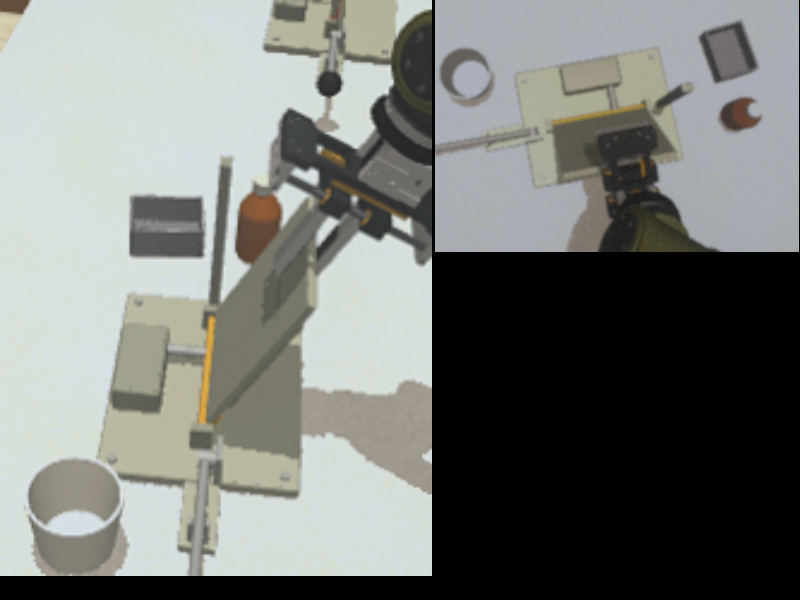

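Emit:
move_arm(targets=[{"fingers": 0,"travel": [0,0,0],"angular": [0,0,0]},{"fingers": 0,"travel": [0,0,0],"angular": [0,0,0]},{"fingers": 0,"travel": [0,0,0],"angular": [0,0,0]},{"fingers": 0,"travel": [0,0,0],"angular": [0,0,0]},{"fingers": 0,"travel": [0,0,0],"angular": [0,0,0]}], force=30)

```text
t: 11.82
tool_pos: [0.4737, -0.1291, 0.1496]
eef_rot: [0.695, -0.683, -0.184, -0.132]
wrist_force: [-9.7, -1.2, 3.4]
grip_width: 0.103
```

```bash
python3 st.py
python3 - <<'E'
from h import *
from workcell import bot
o=bot.get_obs();p=Rp.inv().apply(o["tool_pos"]-np.r_[M,0])
d=np.array([p[0],p[2]-.03]);r=np.linalg.norm(d);ph=np.arctan2(d[0],d[1]);print(r,ph)
R0=Q(o["eef_rot"]);H=W(0,0,.03)
for k in range(1,17):
    G=Ro.from_rotvec(Rp.apply([0,.45*k/16,0]))
    P=H+G.apply(o["tool_pos"]-H)
    print(k,R0.inv().apply(P-o["tool_pos"]).round(4),(R0.inv()*G*R0).as_rotvec().round(3))
E
```

```text
t 11.8167 press pos [-0.0586 -0.0011  0.1496] world [ 0.4737 -0.1291  0.1496] F [-9.7 -1.2  3.4] T [-0.46  1.74 -0.03] g 0.10345069277984337 j [-0.48 -0.04  2.05  0.34  0.77 -0.76]
tool tilt -0.4509933014284325
0.13317405404079713 -0.4553597162425511
1 [0.0037 0.     0.    ] [-0.    -0.     0.028]
2 [0.0075 0.0002 0.    ] [-0.    -0.     0.056]
3 [0.0112 0.0004 0.    ] [-0.    -0.     0.084]
4 [0.015  0.0008 0.    ] [-0.    -0.     0.112]
5 [0.0187 0.0012 0.    ] [-0.    -0.     0.141]
6 [0.0224 0.0018 0.    ] [-0.    -0.     0.169]
7 [0.0261 0.0025 0.    ] [-0.    -0.     0.197]
8 [0.0297 0.0032 0.    ] [-0.    -0.     0.225]
9 [0.0334 0.0041 0.    ] [-0.    -0.     0.253]
10 [0.037  0.0051 0.    ] [-0.    -0.     0.281]
11 [0.0406 0.0061 0.0001] [-0.    -0.     0.309]
12 [0.0441 0.0073 0.0001] [-0.    -0.     0.337]
13 [0.0477 0.0086 0.0001] [-0.    -0.     0.366]
14 [0.0511 0.01   0.0001] [-0.    -0.     0.394]
15 [0.0546 0.0114 0.0001] [-0.001 -0.     0.422]
16 [0.058  0.013  0.0001] [-0.001 -0.     0.45 ]
```

The grip closed at 0.103, about 9.7 mm, so the plate is pinched. Now I'll raise it along the arc, to half way first.

Emit:
move_arm(targets=[{"fingers": 0,"travel": [0.0037,0,0],"angular": [0,0,0.028]},{"fingers": 0,"travel": [0.0075,0.0002,0],"angular": [0,0,0.056]},{"fingers": 0,"travel": [0.0112,0.0004,0],"angular": [0,0,0.084]},{"fingers": 0,"travel": [0.015,0.0008,0],"angular": [0,0,0.112]},{"fingers": 0,"travel": [0.0187,0.0012,0],"angular": [0,0,0.141]},{"fingers": 0,"travel": [0.0224,0.0018,0],"angular": [0,0,0.169]},{"fingers": 0,"travel": [0.0261,0.0025,0],"angular": [0,0,0.197]},{"fingers": 0,"travel": [0.0297,0.0032,0],"angular": [0,0,0.225]}], force=40)

```text
t: 12.48
tool_pos: [0.5017, -0.1269, 0.1594]
eef_rot: [0.705, -0.699, -0.106, -0.052]
wrist_force: [-4.1, 0.0, -4.0]
grip_width: 0.105
```

```bash
python3 st.py; python3 pic.py pics/s16.png
```

```text
t 12.4833 press pos [-0.0304 -0.001   0.1594] world [ 0.5017 -0.1269  0.1594] F [-4.1  0.  -4. ] T [-0.26  0.92  0.06] g 0.10483985392746493 j [-0.37  0.12  1.81  0.11  1.02 -0.5 ]
tool tilt -0.22385054034705365
```

View pics/s16.png

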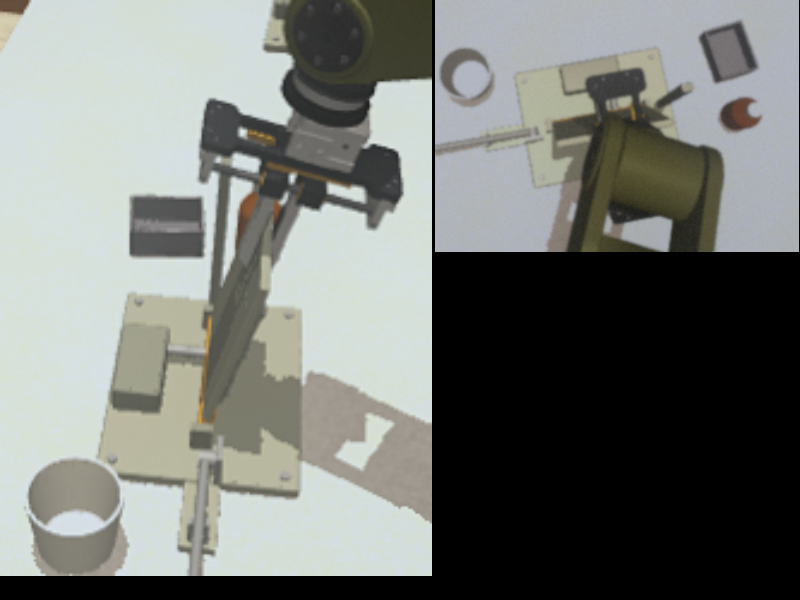

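The plate follows and is half raised, with its near upper corner at about (266,265) zoomed. Now the rest of the arc.

Run:
```python
from h import *
from workcell import bot
o=bot.get_obs();R0=Q(o["eef_rot"]);H=W(0,0,.03)
for k in range(1,9):
    G=Ro.from_rotvec(Rp.apply([0,.224*k/8,0]))
    P=H+G.apply(o["tool_pos"]-H)
    print(k,R0.inv().apply(P-o["tool_pos"]).round(4),(R0.inv()*G*R0).as_rotvec().round(3))
```

```text
1 [0.0037 0.     0.    ] [-0.    -0.     0.028]
2 [0.0074 0.0002 0.    ] [-0.    -0.     0.056]
3 [0.0112 0.0004 0.    ] [-0.    -0.     0.084]
4 [0.0149 0.0008 0.    ] [-0.    -0.     0.112]
5 [0.0186 0.0012 0.    ] [-0.   -0.    0.14]
6 [0.0222 0.0018 0.    ] [-0.    -0.     0.168]
7 [0.0259 0.0025 0.    ] [-0.    -0.     0.196]
8 [0.0295 0.0032 0.    ] [-0.    -0.     0.224]
```

Emit:
move_arm(targets=[{"fingers": 0,"travel": [0.0037,0,0],"angular": [0,0,0.028]},{"fingers": 0,"travel": [0.0075,0.0002,0],"angular": [0,0,0.056]},{"fingers": 0,"travel": [0.0112,0.0004,0],"angular": [0,0,0.084]},{"fingers": 0,"travel": [0.015,0.0008,0],"angular": [0,0,0.112]},{"fingers": 0,"travel": [0.0187,0.0012,0],"angular": [0,0,0.14]},{"fingers": 0,"travel": [0.0224,0.0018,0],"angular": [0,0,0.168]},{"fingers": 0,"travel": [0.026,0.0025,0],"angular": [0,0,0.196]},{"fingers": 0,"travel": [0.0296,0.0032,0],"angular": [0,0,0.224]}], force=40)

```text
t: 13.25
tool_pos: [0.5311, -0.1245, 0.1628]
eef_rot: [0.707, -0.706, -0.027, 0.027]
wrist_force: [-5.5, 1.7, -4.9]
grip_width: 0.101
```

Emit:
move_arm(targets=[{"fingers": 0,"travel": [0,0,0],"angular": [0,0,0]},{"fingers": 0,"travel": [0,0,0],"angular": [0,0,0]},{"fingers": 0,"travel": [0,0,0],"angular": [0,0,0]}])

```text
t: 13.5
tool_pos: [0.531, -0.1245, 0.1628]
eef_rot: [0.707, -0.706, -0.028, 0.026]
wrist_force: [-6.4, 2.3, -3.3]
grip_width: 0.105
```

```bash
python3 st.py
python3 - <<'E'
from h import *
from workcell import cams
S=cams.capture("side");T=cams.capture("top")
for t in(-.05,0,.05):
    for x,y in ((.005,.08),(-.005,.08)):
        q=np.array([x,.2]);X=(q[0]*np.cos(t)+.2*np.sin(t),y,.03+.2*np.cos(t)-x*np.sin(t));print(t,x,proj(S,W(*X)).round(1))
c=np.clip(S["color"][:,:,::-1]*1.4,0,255).astype(np.uint8)
a=cv2.resize(c[80:280,240:360],None,fx=3,fy=3,interpolation=cv2.INTER_CUBIC)
b=cv2.resize(np.clip(T["color"][150:300,190:370,::-1]*1.8,0,255).astype(np.uint8),None,fx=2.4,fy=2.4)
o=np.zeros((600,800,3),np.uint8);o[:,:360]=a;o[:360,365:365+432]=b
cv2.imwrite("pics/s17.png",o)
E
```

```text
t 13.5 press pos [-0.0011 -0.0009  0.1628] world [ 0.531  -0.1245  0.1628] F [-6.4  2.3 -3.3] T [-0.29  1.17  0.1 ] g 0.10472303970677946 j [-0.3   0.3   1.56  0.    1.28 -0.38]
tool tilt -0.0022453628064778393
-0.05 0.005 [301.4 176.5]
-0.05 -0.005 [306.2 177.1]
0 0.005 [296.6 176.1]
0 -0.005 [301.4 176.5]
0.05 0.005 [291.8 175.8]
0.05 -0.005 [296.6 176.1]
```

View pics/s17.png

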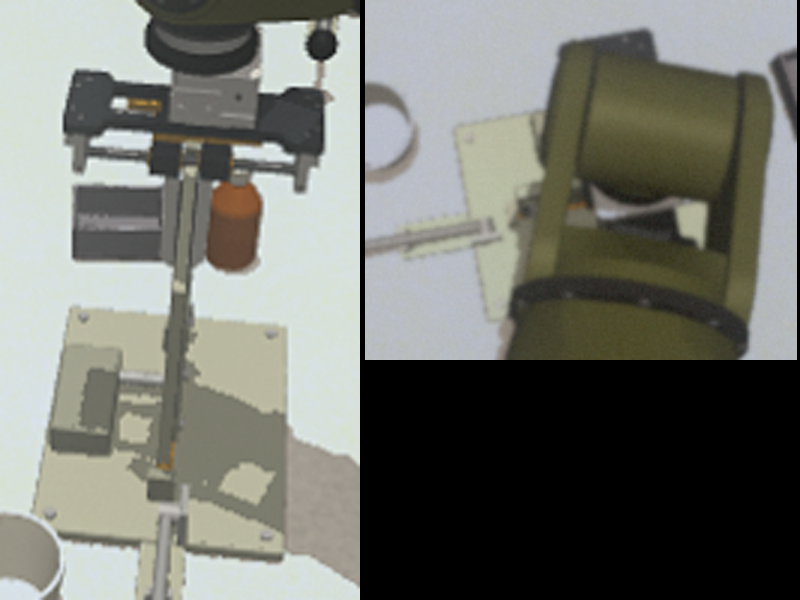

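```bash
python3 - <<'E'
from h import *
from workcell import cams
S=cams.capture("side")
for r in(178,182,190,200):print(r,S["color"][r,292:310].sum(1))
# predicted centre of near end face at heights for tilt 0
for z in (.2,.18,.15):print([proj(S,W(x,.08,.03+z)).round(1) for x in(.005,-.005)])
E
python3 -c "
import cv2;a=cv2.imread('pics/s17.png')[230:420,120:240];cv2.imwrite('pics/s18.png',cv2.resize(a,None,fx=3,fy=3))"
```

```text
178 [474 470 470 477 458 238 205 206 207 202 207 333 485 472 471 472 469 469]
182 [473 471 474 470 366 195 209 215 208 192 231 233 351 483 472 471 471 473]
190 [380 377 312 180 198 214 213 214 195 190 205 286 339 343 384 379 377 377]
200 [379 382 364 219 211 214 213 193 192 212 271 338 344 383 378 379 379 379]
[array([296.6, 176.1]), array([301.4, 176.5])]
[array([296. , 183.2]), array([300.8, 183.6])]
[array([295.2, 193.4]), array([299.9, 193.8])]
```

View pics/s18.png

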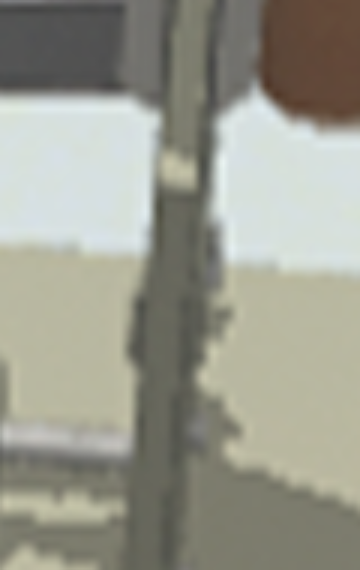

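The plate's near upper edge has its left side at column 296.8 at row 178, against 296.4 predicted for upright. That puts it within about 0.01 rad. I'll hand in.

```bash
python3 -c "
from workcell import bot
print(bot.finish_job())"
```

```text
the job is handed in; nothing more can be done
None
```

The prop leg is down on its rest, and the hinged plate is upright with the gripper still holding it. I handed the job in at about 13.6 s.

**Leg:** The first push failed. The real finger tips sit about 25 mm short of the reported TCP, so the fingers rode over the ball and the leg fell back to its start. That attempt put up to about 62 N on the finger tips (seen in the wrist force), against the 120 N wrist limit. The second push, lower down, took the leg over centre. Its ball then showed at pixel (289,318), against (288.5,317.6) predicted for resting at 2.1 rad.

**Plate:** I pinched the plate over its upper edge; the opening of about 9.7 mm matches its 10 mm thickness. I then swung it up about its hinge. At the end it was within about 0.01 rad of upright:
- The tool tilt read -0.002 rad.
- The plate edge was at column 296.8, against 296.4 predicted for upright.
- The grip force was set to 40 N and the wrist force was about 8 N.

**Bystanders:** The pot, bottle and tray looked unmoved in the pictures.

**Not confirmed:** The gripper hid the gauge post in the last pictures. I judged "in line with it" from the measured press position, not by seeing the two line up.

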